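# Turn over a cork lining disc with a spatula and weigh it down

## Task

On the aluminium bonding block, use the spatula to turn the cork-faced disc over, from the low ledge onto the raised plate beyond the step, so that its cork side lies flat underneath; the cork is tacky, so never touch the disc with the gripper. Then lay the spatula back on the black rubber mat, lengthwise in its middle with the blade flat, and after that take the wide weight, lower it gently onto the middle of the disc and let it go. Leave the narrow weight and the small amber glass jar where they stand.

Things in the scene. Friction and masses are not known exactly. Their poses are not given: they have to be found in the camera images.
- block: Fixed aluminium block with a straight step. Origin at bench level under the step's middle; +x is the turning direction, y along the step, z up. Low ledge: x -62 to 0 mm, top 22 mm above the bench. Raised plate: x 0 to 118 mm, top at 28 mm (step 6 mm high). Both 120 mm wide (y). Beyond x = -62 mm is bare bench.
- disc_center (a point): Centre (half-way up) of the loose disc, 90 mm diameter, 8 mm thick, 0.12 kg: steel back, cork face. Its z points out of the cork: up at the start. It starts on the low ledge, centre 47 to 53 mm before the step, overhanging the ledge's near end by about 33 mm (free height 22 mm beneath). Raised by the overhang, it tips with its far rim against the step and past upright falls onto the plate.
- spatula_grip (a point): Middle of the loose spatula's level wooden handle bar in width (20 mm) and height (22 mm); the bar runs 27 mm ahead to 68 mm behind. x points to the blade's tip, z up. A steel neck leads down to the flat blade, 90 x 60 x 2 mm, its underside 50 mm below this point, its front edge 130 mm ahead. 0.15 kg, centre of mass over the blade: it stands on its blade by itself, as at the start on the mat.
- spatula_tip (a point): Middle of the spatula blade's front edge, half-way through its 2 mm thickness; axes as spatula_grip.
- mat: Fixed black rubber mat for the spatula, 270 x 120 mm, 4 mm thick, flat on the bench; origin at the centre of its underside, x along its length.
- wide_weight_knob (a point): Centre of the knob of the wide steel weight: body 60 mm diameter and 24 mm tall, then a 10 mm high neck of 14 mm diameter, then the knob, 26 mm diameter and 24 mm tall. This point is 46 mm above the weight's underside and the knob's top 58 mm above it; mass about 0.5 kg. Stands upright on the bench.
- narrow_weight_knob (a point): Centre of the knob of the other, narrow steel weight: body 38 mm diameter and 40 mm tall, with the same neck and knob; this point is 62 mm above its underside. A bystander.
- jar_center (a point): Centre of a small amber glass jar with a steel cap, 60 mm diameter, 70 mm tall, standing on the bench. A bystander.
Not all that is in view belongs to the job. What is meant by the part that bears disc_center is not green, and is the smaller of those in its own colour. What is shaped like the part that bears wide_weight_knob but green is not meant.

How it is judged:
By the outcome, as a careful person would: the job done as asked, in the order asked, and still so for the second after the job is handed in, with the robot touching nothing.
It also fails if it takes over 59 s, if anything falls off the work surface, if the arm or the gripper's body presses on something with over 40 N, if the wrist force passes 120 N, or if a joint passes its speed limit or range.

## Robot

A 7-joint arm with a two-finger parallel gripper is mounted at the origin on the work surface. World frame = base frame: x ahead of the robot, y to its left, z up, the work surface at z = 0. Lengths are in m, angles in rad, forces in N, time in s.
With the tool pointing down it reaches from about 0.425 to 0.875 m from the base axis. Payload 4.7 kg.
Tool frame: the origin (TCP) lies at the very end of the fingers, on their centre line; the grasp point (between the pads) lies 19 mm behind it; z points along the fingers, y is the line along which they close (so a half turn about z gives the same grasp; the last joint's range is limited). The gripper opens to 87 mm and grips with 3 to 60 N. Pads are 19 mm wide; open, the fingers measure 117 mm over their backs; the gripper's body (75 mm by 190 mm) begins 51 mm behind the grasp point.
Start: joints at [1.363, 0.321, -0.07, 1.45, 0.023, 1.371, -0.057], TCP at [0.143, -0.634, 0.223] pointing down, gripper open.
Joint ranges: [-2.86, 2.86], [-0.3, 2.09], [-1.38, 1.24], [0.06, 2.45], [-1.56, 4.7], [0.09, 2.05], [-2.69, 2.69]. Speed limits (rad/s): [2.57, 2.57, 3.14, 3.14, 3.14, 3.14, 3.14].

## Interface

Orientations are given as a rotation vector (axis times angle).
In Python, from bench import ctrl, get_image, job gives the robot as it stands.
- The arm moves only by the shell command python3 -m crank 'ROWS' [FORCE]. ROWS is JSON, a list that holds one entry, the list of rows, each a list of 5 numbers: the shift along the tool's x, y, z in mm, then the turn about the tool's z in rad, then the closure, from -1 (fully open) to 1 (shut), so that 0 is half open. A call has 1 to 10 rows; each row shifts and turns the commanded pose from where the row before left it, along the tool's axes as they then stand; what a row does not reach is not made up. A row lasts 1/12 s, in which the tool goes at most 41.7 mm and 7.16 degrees, less where a joint would pass 70% of its speed; a pose out of reach is approached as far as the arm can. A call with a gripper value outside its range is refused whole. The fingers move at their own pace and stop on an object; FORCE is the grip in N (left out, the last holds). Time passes only in rows, so rows that do not move let the fingers close. It gives the time, the measured TCP pose, the force, the opening and the grip force at its end, in the units of the state.
- ctrl.get_state(): the state, without advancing time (a new reading comes with each control period).
- get_image(name): name is "scene" or "top" or "wrist"; returns a dict with "pixels" (420x560x3 uint8, red, green, blue), "fx", "fy", "cx", "cy" (pixels), "T" (4x4, takes a point from camera to world coordinates); the wrist camera has in their place "T_tool_cam" (4x4, takes a point from camera to tool coordinates, whose origin is the TCP and whose axes are the flange's). Camera axes: x right, y down, z forward; pixel columns grow to the right and rows downward; lengths in m; the calibration is good to about 2 mm. A picture is of the moment at which its call begins: read the wrist's pose just before it. There is no depth.
- job.close_job(): hands the job in; it is judged then, once.
The state is a dict: "time": time; "joint_positions": joint angles; "qd": joint speeds; "joint_torque": joint torques, N m; "position": TCP position; "tool_rot": TCP orientation; "ft_force": force on the tool from outside, world axes, zero at the start; "torque": the same for the moment, N m; "grip_width": opening from 0.0 (shut) to 1.0 (fully open); "grip_force": force on a finger pad.
Only numpy, scipy, OpenCV 4.12 (cv2) and the standard library are available. Lean on these libraries where they do the work, as an engineer would, in place of code of your own. Each camera call takes 0.05 s, during which the arm holds its last target. There are 200 camera calls.

## Working session

There is one attempt and no reset: what is moved stays moved. The work goes in short steps, Python scripts to look and compute and a shell command to move; the robot and the scene stay as the last step left them, time stands still between calls to the robot, and variables do not carry over. Pictures are saved under pics/ and viewed, at most 10 in all, crops included, and the job is handed in when it is done.

```bash
mkdir -p pics; ls; python3 - <<'E'
from bench import ctrl,get_image,job
import cv2,numpy as np
s=ctrl.get_state();print(s['time'],s['position'],s['tool_rot'],s['grip_width'])
for n in('scene','top'):
    d=get_image(n);cv2.imwrite(f'pics/{n}0.png',d['pixels'][...,::-1]);print(n,d['fx'],d['fy'],d['cx'],d['cy'],np.round(d['T'],4).tolist())
d=get_image('wrist');cv2.imwrite('pics/wrist0.png',d['pixels'][...,::-1]);print(d['fx'],d['cx'],d['cy'],np.round(d['T_tool_cam'],4).tolist())
E
```

```text
pics
0.0 [ 0.14277874 -0.63354023  0.22144185] [-3.12036388e+00 -3.47475679e-01  5.44103219e-04] 1.0004130807480591
scene 530.0280891070963 530.0280891070963 275.88347459174895 218.80705540179042 [[-0.8761, 0.2642, -0.4034, 1.0538], [0.4822, 0.4786, -0.7338, 0.8872], [-0.0008, -0.8374, -0.5466, 0.7057], [0.0, 0.0, 0.0, 1.0]]
top 447.3857576253653 447.3857576253653 283.0164795184801 211.08950720908283 [[0.0027, -0.9932, 0.1168, 0.4456], [-0.9998, -0.0048, -0.0171, 0.0518], [0.0175, -0.1167, -0.993, 1.1898], [0.0, 0.0, 0.0, 1.0]]
336.6631757921154 274.5927206303322 203.53334676837767 [[-0.0001, -0.9613, -0.2757, 0.0762], [1.0, 0.0001, -0.0006, -0.0001], [0.0006, -0.2757, 0.9613, -0.162], [0.0, 0.0, 0.0, 1.0]]
```

View pics/scene0.png

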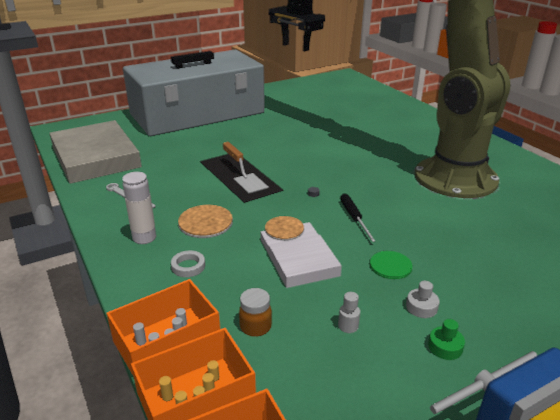

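View pics/top0.png

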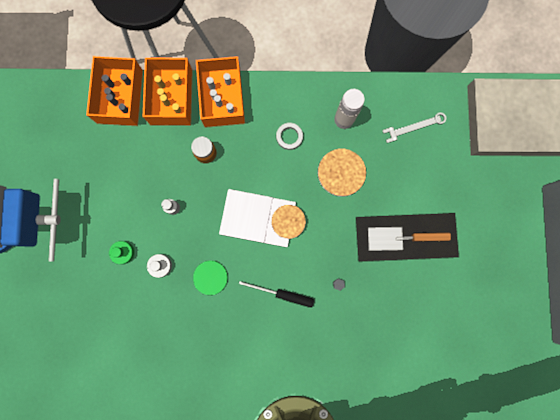

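The scene view shows the small cork disc (285,228) on the white block, the spatula on the mat (240,172), the wide steel weight (423,300), the narrow one (349,315) and the jar (256,312). In the top view the disc is at (288,221), the spatula runs from blade (385,238) to handle (432,237), the wide weight is at (158,265), the narrow at (169,206), the jar at (203,149). The big cork disc and the green pieces are decoys. The turn goes to the left of the top image, which is +y.

```bash
cat > h.py <<'E'
import numpy as np,cv2
from scipy.spatial.transform import Rotation as R
from bench import ctrl,get_image,job
def grab(n,save=None):
    s=ctrl.get_state();d=get_image(n)
    if n=='wrist':
        T=np.eye(4);T[:3,:3]=R.from_rotvec(s['tool_rot']).as_matrix();T[:3,3]=s['position'];d['T']=T@np.array(d['T_tool_cam'])
    d['T']=np.array(d['T']);d['hsv']=cv2.cvtColor(d['pixels'],cv2.COLOR_RGB2HSV)
    if save:cv2.imwrite(f'pics/{save}.png',d['pixels'][...,::-1])
    return d
def ray(d,p):
    v=d['T'][:3,:3]@np.array([(p[0]-d['cx'])/d['fx'],(p[1]-d['cy'])/d['fy'],1]);return d['T'][:3,3],v/np.linalg.norm(v)
def plane(d,p,z):
    o,v=ray(d,p);return o+v*(z-o[2])/v[2]
def tri(*dp):
    A=0;b=0;L=[ray(*x) for x in dp]
    for o,v in L:
        M=np.eye(3)-np.outer(v,v);A=A+M;b=b+M@o
    X=np.linalg.solve(A,b);return X,max(np.linalg.norm(np.cross(X-o,v)) for o,v in L)
def proj(d,X):
    c=d['T'][:3,:3].T@(np.array(X)-d['T'][:3,3]);return np.array([d['fx']*c[0]/c[2]+d['cx'],d['fy']*c[1]/c[2]+d['cy']])
def blobs(d,lo,hi,box=None,amin=40):
    m=cv2.inRange(d['hsv'],np.array(lo),np.array(hi))
    if box:
        k=np.zeros_like(m);k[box[1]:box[3],box[0]:box[2]]=1;m=m*k
    cs,_=cv2.findContours(m,cv2.RETR_EXTERNAL,cv2.CHAIN_APPROX_NONE);out=[]
    for c in cs:
        M=cv2.moments(c)
        if M['m00']>=amin: out.append((M['m00'],np.array([M['m10'],M['m01']])/M['m00'],c))
    return sorted(out,key=lambda x:-x[0])
def st():
    s=ctrl.get_state();x=R.from_rotvec(s['tool_rot']).as_matrix()
    print('t %.2f'%s['time'],'p',np.round(s['position'],4),'yaw %.4f'%np.arctan2(x[1,0],x[0,0]),'tilt',np.round(x[:,2],3),'w %.3f'%s['grip_width'],'g %.1f'%s['grip_force'],'F',np.round(s['ft_force'],1));return s
E
python3 - <<'E'
from h import *
t=grab('top');s=grab('scene')
def show(d,nm,lo,hi,box):
    for a,c,k in blobs(d,lo,hi,box)[:3]:
        print(nm,int(a),c.round(1),'rect',[np.round(x,1) for x in cv2.minAreaRect(k)[:2]],round(cv2.minAreaRect(k)[2],1)); 
for p in [(432,237),(288,221),(235,215),(380,225),(280,200),(158,265),(158,275)]: print(p,t['hsv'][p[1],p[0]])
for p in [(233,151),(285,228),(300,250),(250,190),(350,300)]: print('s',p,s['hsv'][p[1],p[0]])
show(t,'mat',(0,0,0),(180,255,50),(340,200,480,280))
show(t,'handle',(3,100,60),(22,255,255),(395,220,470,250))
show(s,'handle',(3,100,60),(22,255,255),(210,135,260,170))
show(t,'disc',(3,70,60),(25,255,255),(262,195,315,245))
show(s,'disc',(3,70,60),(25,255,255),(255,205,315,250))
show(t,'block',(0,0,120),(180,60,255),(210,180,310,255))
show(s,'block',(0,0,120),(180,60,255),(250,210,345,290))
show(t,'blade',(0,0,120),(180,60,255),(355,215,410,260))
show(t,'wide',(0,0,120),(180,60,255),(135,245,185,285))
show(t,'narrow',(0,0,120),(180,60,255),(150,190,190,220))
m=np.hstack([cv2.resize(t['pixels'][180:300,130:330],(800,480),interpolation=cv2.INTER_CUBIC)])
cv2.imwrite('pics/crop1.png',m[...,::-1])
E
```

```text
(432, 237) [ 13 163 195]
(288, 221) [ 21 122 254]
(235, 215) [  8   4 251]
(380, 225) [23 21 48]
(280, 200) [156   5 255]
(158, 265) [ 30   4 252]
(158, 275) [ 20   6 247]
s (233, 151) [ 14 157 143]
s (285, 228) [ 15 137 194]
s (300, 250) [159   9 189]
s (250, 190) [ 30   2 162]
s (350, 300) [120   2 161]
mat 2404 [403.7 235.3] rect [array([406.6, 236.6]), array([43.7, 99.9])] 87.5
handle 276 [431.4 236.5] rect [array([430.6, 236.8]), array([ 8.9, 39. ])] 88.0
handle 168 [232.4 150.9] rect [array([232.7, 151.4]), array([25.6,  9. ])] 40.6
disc 861 [288.3 221.1] rect [array([288.5, 221.5]), array([33., 33.])] 90.0
disc 658 [284. 227.] rect [array([284., 227.]), array([22., 38.])] 90.0
block 2582 [251.3 217.1] rect [array([257.1, 217.6]), array([70.2, 47.1])] 10.8
block 2762 [304.5 257.1] rect [array([301.9, 253.2]), array([60.8, 71.4])] 77.7
blade 763 [385.3 238.2] rect [array([388.5, 238.5]), array([23., 41.])] 90.0
wide 408 [158.  265.4] rect [array([158. , 265.5]), array([23., 22.])] 90.0
narrow 158 [168.4 205.5] rect [array([168., 206.]), array([14., 14.])] 90.0
```

View pics/crop1.png

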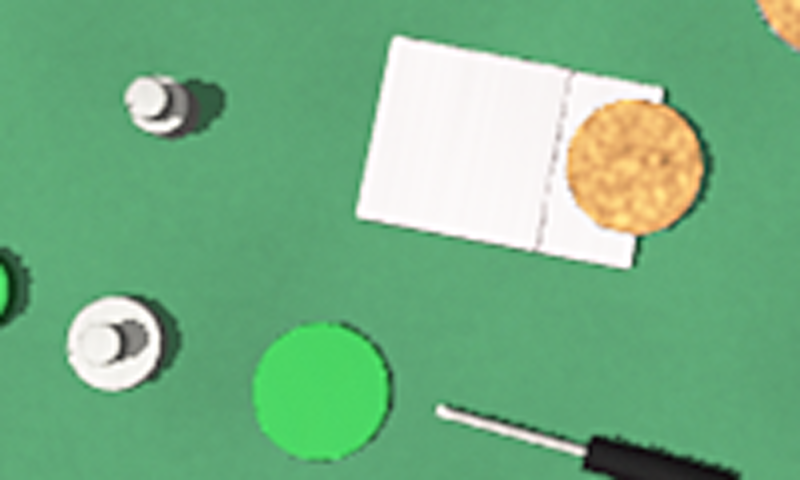

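The crop shows the block's corners at crop pixels (395,36), (663,88), (632,268), (357,217). Its step line runs from (572,70) to (538,250), the disc is centred near (636,167), and the wide weight's knob is at (101,342).

```bash
python3 - <<'E'
from h import *
t=grab('top');s=grab('scene')
f=lambda u,v:((u+.5)/4-.5+130,(v+.5)/4-.5+180)
pl=lambda u,v,z:plane(t,f(u,v),z)
A=pl(395,36,.028);B=pl(357,217,.028);S1=pl(572,70,.028);S2=pl(538,250,.028);C=pl(663,88,.022);D=pl(632,268,.022)
for n,a,b in[('far',A,B),('step',S1,S2),('near',C,D)]: print(n,a.round(4),b.round(4),'len',np.linalg.norm(a-b).round(4))
print('plate len',np.linalg.norm(A-S1),np.linalg.norm(B-S2),'ledge',np.linalg.norm(C-S1),np.linalg.norm(D-S2))
ex=(A+B-C-D)/2;print('yaw from length',np.arctan2(ex[1],ex[0]),'from width',np.arctan2(*(-(A-B)[[1,0]]*[-1,1])) , np.arctan2((A-B)[1],(A-B)[0])+np.pi/2)
# corners in the scene view to check height
print('scene proj of corners',[proj(s,x).round(1).tolist() for x in(A,B,S1,S2,C,D)])
def outl(d,lo,hi,box):
    k=blobs(d,lo,hi,box)[0][2];return cv2.minEnclosingCircle(k),cv2.fitEllipse(k)
dt=outl(t,(3,70,60),(25,255,255),(262,195,315,245))[1];ds=outl(s,(3,70,60),(25,255,255),(255,205,315,250))[1]
print('disc',dt,ds,'tri',tri((t,dt[0]),(s,ds[0])),'plane30',plane(t,dt[0],.03))
ht=blobs(t,(3,100,60),(22,255,255),(395,220,470,250))[0];hs=blobs(s,(3,100,60),(22,255,255),(210,135,260,170))[0]
print('handle tri',tri((t,ht[1]),(s,hs[1])),'plane65',plane(t,ht[1],.065))
r=cv2.fitLine(ht[2],cv2.DIST_L2,0,.01,.01).ravel();p=np.array(ht[1]);q=r[:2]*15
a,b=plane(t,p-q,.065),plane(t,p+q,.065);a,b=sorted((a,b),key=lambda x:x[1]);print('handle dir',np.arctan2((b-a)[1],(b-a)[0]))
e=ht[2].reshape(-1,2)@r[:2];pr=(ht[1]@r[:2]);print('ends',plane(t,p+r[:2]*(e.min()-pr),.065),plane(t,p+r[:2]*(e.max()-pr),.065))
m=(cv2.inRange(t['hsv'],(0,0,0),(180,255,70)));k=np.zeros_like(m);k[205:268,345:470]=1;c=cv2.findNonZero(m*k)
rc=cv2.minAreaRect(c);bx=cv2.boxPoints(rc);P=np.array([plane(t,x,.004) for x in bx]);print('mat',P.mean(0),[np.linalg.norm(P[i]-P[i-1]).round(4) for i in range(4)],P.round(4)[:,:2].tolist())
bl=blobs(t,(0,0,120),(180,60,255),(355,215,410,260))[0][2];rb=cv2.minAreaRect(bl);print('blade box',[plane(t,x,.006).round(4).tolist() for x in cv2.boxPoints(rb)])
E
```

```text
far [0.6409 0.1754 0.028 ] [0.5219 0.1979 0.028 ] len 0.1211
step [0.619  0.0591 0.028 ] [0.501  0.0805 0.028 ] len 0.1199
near [ 0.6082 -0.0009  0.022 ] [0.4898 0.0194 0.022 ] len 0.1201
plate len 0.118299573177267 0.11928674773026271 ledge 0.06124712356835481 0.0624266715104206
yaw from length 1.3900046026806128 from width -2.954123779980282 1.3833274531853854
scene proj of corners [[285.4, 277.7], [341.1, 266.0], [267.7, 244.7], [318.7, 234.6], [259.5, 231.9], [308.5, 222.3]]
disc ((288.313720703125, 221.13882446289062), (33.004695892333984, 33.26268768310547), 97.71537780761719) ((283.9974365234375, 227.01341247558594), (22.025545120239258, 38.13335037231445), 90.37190246582031) tri (array([0.55538472, 0.01812878, 0.02942529]), np.float64(0.0004190289653006405)) plane30 [0.55568161 0.0179139  0.03      ]
handle tri (array([ 0.51491317, -0.34542309,  0.05719189]), np.float64(0.0006341892148382043)) plane65 [ 0.51497571 -0.34304109  0.065     ]
handle dir 1.5997281890340225
ends [ 0.51354678 -0.29366552  0.065     ] [ 0.51635933 -0.39085127  0.065     ]
mat [ 0.51823694 -0.29924038  0.004     ] [np.float64(0.1172), np.float64(0.2716), np.float64(0.1179), np.float64(0.2685)] [[0.5703, -0.1627], [0.5837, -0.434], [0.4658, -0.4342], [0.4532, -0.166]]
blade box [[0.5432, -0.1951, 0.006], [0.5437, -0.3048, 0.006], [0.4825, -0.3029, 0.006], [0.4822, -0.1939, 0.006]]
```

Everything agrees with the given sizes: block 120 × 180 mm, step height as stated, disc top about 29.4 mm, handle about 57 mm up and 97 mm long. I'll start moving: first the turn, then the traverse to above the handle.

```bash
cat >> h.py <<'E'
def delta(x,y,z,yaw):
    s=st();M=R.from_rotvec(s['tool_rot']).as_matrix();d=M.T@(np.array([x,y,z])-s['position'])*1000
    cy=np.arctan2(M[1,0],M[0,0]);t=cy-yaw;t=(t+np.pi)%(2*np.pi)-np.pi
    print('shift mm now',d.round(1),'turn %.4f'%t,'after turn:',(R.from_rotvec([0,0,-t]).apply(d)).round(1))
E
python3 -m crank '[[[0,0,0,-0.12,-1],[0,0,0,-0.12,-1],[0,0,0,-0.12,-1],[0,0,0,-0.12,-1],[0,0,0,-0.12,-1],[0,0,0,-0.12,-1],[0,0,0,-0.12,-1],[0,0,0,-0.12,-1],[0,0,0,-0.12,-1],[0,0,0,-0.12,-1]]]' 60
python3 -m crank '[[[0,0,0,-0.12,-1],[15,20,0,-0.06,-1],[22,28,0,0,-1],[22,28,0,0,-1],[22,28,0,0,-1],[22,28,0,0,-1],[22,28,0,0,-1],[22,28,0,0,-1],[22,28,0,0,-1],[22,28,0,0,-1]]]'
python3 -c "
from h import *
delta(.514,-.315,.22,1.60)"
```

```text
time: 1.18
position: [0.143, -0.6341, 0.2226]
tool_rot: [2.375, 2.057, -0.0]
ft_force: [0.3, 0.2, -0.1]
grip_width: 1.0
grip_force: 0.0
time: 2.02
position: [0.3832, -0.4352, 0.2228]
tool_rot: [2.186, 2.255, -0.001]
ft_force: [0.4, 0.0, -0.6]
grip_width: 0.999
grip_force: 0.0
t 2.02 p [ 0.3832 -0.4352  0.2228] yaw 1.6018 tilt [ 0.    -0.001 -1.   ] w 0.999 g 0.0 F [ 0.4  0.  -0.6]
shift mm now [116.  134.5   2.8] turn 0.0018 after turn: [116.3 134.3   2.8]
```

```bash

python3 -m crank '[[[22,26,10,0,-1],[22,26,10,0,-1],[22,26,10,0,-1],[22,26,10,0,-1],[18,20,10,0,-1],[0,0,0,0,-1]]]' >/dev/null
python3 - <<'E'
from h import *
st();w=grab('wrist','w1')
for n,X in dict(front=[.5135,-.2937,.065],rear=[.5164,-.3909,.065],grip=[.5144,-.3225,.065]).items(): print(n,proj(w,X).round(1))
E
```

```text
t 2.52 p [ 0.5067 -0.3188  0.1707] yaw 1.6120 tilt [ 0.001  0.005 -1.   ] w 0.999 g 0.0 F [-0.3  0.5  0.4]
front [283.5 173.6]
rear [281.5 281.9]
grip [282.9 207.8]
```

View pics/w1.png

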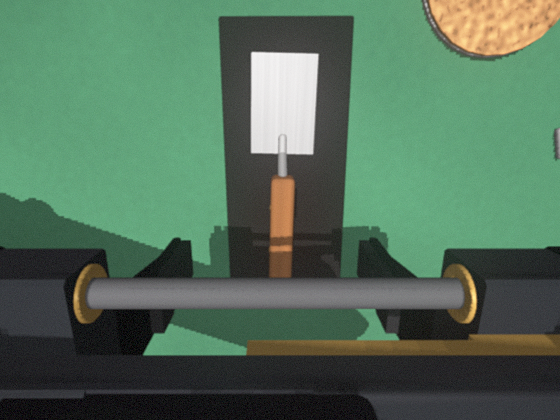

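The wrist view shows the handle's front end at (283,177), predicted at (283.5,173.6), so within about 2 mm. The blade (251–318, 52–154) is centred between the fingers. Next is the descent and grasp.

```bash
python3 -m crank '[[[0,0,0,0,-1]]]' >/dev/null
python3 - <<'E'
from h import *
w=grab('wrist');m=blobs(w,(3,100,60),(22,255,255),(260,165,310,238))[0][2].reshape(-1,2)
y0=m[:,1].min();xs=[m[m[:,1]==y] for y in (185,200,215,230)]
print(y0,plane(w,(283,y0),.065),[plane(w,((k[:,0].min()+k[:,0].max())/2,k[0,1]),.065).round(4)[:2].tolist() for k in xs],[k[:,0].ptp() if hasattr(k,'ptp') else np.ptp(k[:,0]) for k in xs])
delta(.514,-.3165,.035,1.60)
E
```

```text
165 [ 0.50870626 -0.29543573  0.065     ] [[0.5134, -0.3118], [0.5136, -0.3246], [0.5141, -0.3376], [0.5139, -0.3511]] [np.int32(24), np.int32(23), np.int32(23), np.int32(23)]
t 2.70 p [ 0.5019 -0.3279  0.1727] yaw 1.6008 tilt [-0.    -0.001 -1.   ] w 0.996 g 0.0 F [ 0.6 -0.2 -0.1]
shift mm now [ 11.2  12.5 137.7] turn 0.0008 after turn: [ 11.2  12.5 137.7]
```

```bash
python3 -m crank '[[[6,6,5,0,-1],[5,6,25,0,-1],[0,0,30,0,-1],[0,0,30,0,-1],[0,0,26,0,-1],[0,0,14,0,-1],[0,0,8,0,-1],[0,0,0,0,-1],[0,0,0,0,-1]]]' >/dev/null
python3 -c "
from h import *
delta(.5137,-.3165,.035,1.60)"
```

```text
t 3.45 p [ 0.5148 -0.3163  0.0355] yaw 1.6011 tilt [ 0.001 -0.001 -1.   ] w 1.000 g 0.0 F [-0.4  0.3  0.4]
shift mm now [-0.2 -1.1  0.5] turn 0.0011 after turn: [-0.2 -1.1  0.5]
```

```bash
python3 -m crank '[[[0,-1,0.5,0,1],[0,0,0,0,1],[0,0,0,0,1],[0,0,0,0,1],[0,0,0,0,1],[0,0,0,0,1],[0,0,0,0,1],[0,0,0,0,1]]]' 60
python3 -c "
from h import *
delta(.5137,-.3165,.035,1.60)"
```

```text
time: 4.12
position: [0.5131, -0.3157, 0.0341]
tool_rot: [2.187, 2.256, -0.0]
ft_force: [-0.1, -0.0, 0.7]
grip_width: 0.48
grip_force: 0.0
t 4.12 p [ 0.5131 -0.3157  0.0341] yaw 1.6018 tilt [-0. -0. -1.] w 0.480 g 0.0 F [-0.1 -0.   0.7]
shift mm now [-0.8  0.6 -0.9] turn 0.0018 after turn: [-0.8  0.6 -0.9]
```

```bash
python3 -m crank '[[[0,0,0,0,1],[0,0,0,0,1],[0,0,0,0,1],[0,0,0,0,1],[0,0,0,0,1],[0,0,0,0,1]]]' 60
python3 -m crank '[[[0,0,-3,0,1],[0,0,-6,0,1],[0,0,-12,0,1],[0,0,-20,0,1],[0,0,-20,0,1],[0,0,-15,0,1],[0,0,-8,0,1],[0,0,0,0,1],[0,0,0,0,1]]]' 60
python3 - <<'E'
from h import *
grab('scene','s2');w=grab('wrist')
im=cv2.imread('pics/s2.png')[90:230,150:330];a=cv2.resize(im,None,fx=2.2,fy=2.2);b=cv2.resize(w['pixels'][...,::-1],(400,300))
o=np.zeros((310,800,3),np.uint8);o[:308,:396]=a;o[:300,400:]=b;cv2.imwrite('pics/c2.png',o);st()
E
```

```text
time: 4.62
position: [0.5131, -0.3157, 0.034]
tool_rot: [-2.187, -2.256, 0.0]
ft_force: [-0.2, 0.8, -0.6]
grip_width: 0.221
grip_force: 60.0
time: 5.37
position: [0.5132, -0.3158, 0.1185]
tool_rot: [2.186, 2.255, -0.0]
ft_force: [-0.1, 0.1, -1.2]
grip_width: 0.221
grip_force: 60.0
t 5.47 p [ 0.5123 -0.3154  0.117 ] yaw 1.6017 tilt [-0.002  0.001 -1.   ] w 0.218 g 60.0 F [ 0.1  0.2 -1.9]
```

View pics/c2.png

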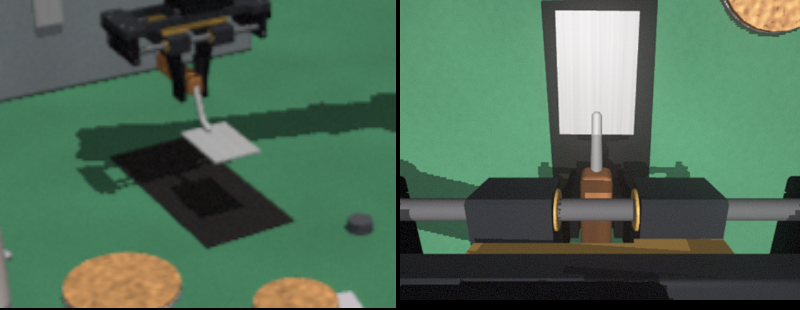

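The spatula is held and lifted, the blade looks level, and the wrist view shows it squarely ahead. I'll measure the blade in the tool frame with PnP and work out the approach under the overhang.

```bash
cat >> h.py <<'E'
O=np.array([.5601,.0702]);BY=1.388;BX=np.array([np.cos(BY),np.sin(BY)]);BL=np.array([-BX[1],BX[0]])
def toblock(p): q=np.array(p)[:2]-O;return np.array([q@BX,q@BL])*1000
def fromblock(x,y): return O+BX*x/1000+BL*y/1000
def blade(w,box=(190,0,370,200)):
    k=cv2.convexHull(max((b for b in blobs(w,(0,0,150),(180,60,255),box)),key=lambda b:b[0])[2])
    # drop neck: use rect approx of hull
    for e in np.linspace(1,12,45):
        q=cv2.approxPolyDP(k,e,True)
        if len(q)==4: break
    q=q.reshape(-1,2).astype(np.float32);q=q[np.argsort(q[:,1])];f=q[:2][np.argsort(q[:2,0])];r=q[2:][np.argsort(q[2:,0])]
    return np.vstack([f,r])
E
python3 - <<'E'
from h import *
st();w=grab('wrist');q=blade(w);print(q)
# tool axes: image right ~ tool +y; model x fwd,y right(tool y),z
obj=np.array([[0,-30,0],[0,30,0],[-90,-30,0],[-90,30,0]],np.float32)/1000
K=np.array([[w['fx'],0,w['cx']],[0,w['fy'],w['cy']],[0,0,1]]);ok,rv,tv=cv2.solvePnP(obj,q,K,None)
Tc=np.array(w['T_tool_cam']);M=Tc[:3,:3]@cv2.Rodrigues(rv)[0];p=Tc[:3,:3]@tv.ravel()+Tc[:3,3]
print('tip in tool mm',(p*1000).round(1),'x axis',M[:,0].round(3))
for X in([.124,-.03,.029],[.124,.03,.029],[.034,-.03,.029],[.034,.03,.029]):
    print('expected px',proj(dict(w,T=Tc),X).round(1))
s=ctrl.get_state();tipx=124
xy=fromblock(-110-tipx,-5);print('pre',xy);print('under',fromblock(-65-tipx,-5));delta(*xy,.117,BY)
E
```

```text
t 5.47 p [ 0.5123 -0.3154  0.117 ] yaw 1.6017 tilt [-0.002  0.001 -1.   ] w 0.218 g 60.0 F [ 0.1  0.2 -1.9]
[[217.  15.]
 [335.  16.]
 [223. 186.]
 [270. 199.]
 [325. 188.]]Traceback (most recent call last):
  File "<stdin>", line 5, in <module>
cv2.error: OpenCV(4.12.0) /io/opencv/modules/calib3d/src/solvepnp.cpp:835: error: (-215:Assertion failed) ( (npoints >= 4) || (npoints == 3 && flags == SOLVEPNP_ITERATIVE && useExtrinsicGuess) || (npoints >= 3 && flags == SOLVEPNP_SQPNP) ) && npoints == std::max(ipoints.checkVector(2, CV_32F), ipoints.checkVector(2, CV_64F)) in function 'solvePnPGeneric'
```

```bash
python3 - <<'E'
from h import *
w=grab('wrist');q=np.array([[217,15],[335.5,15.5],[223,187],[325.5,187.5]],np.float32)
obj=np.array([[0,-30,0],[0,30,0],[-90,-30,0],[-90,30,0]],np.float32)/1000
K=np.array([[w['fx'],0,w['cx']],[0,w['fy'],w['cy']],[0,0,1]]);ok,rv,tv=cv2.solvePnP(obj,q,K,None)
Tc=np.array(w['T_tool_cam']);M=Tc[:3,:3]@cv2.Rodrigues(rv)[0];p=Tc[:3,:3]@tv.ravel()+Tc[:3,3]
print('tip in tool mm',(p*1000).round(1),'x axis',M[:,0].round(3))
for X in([.124,-.03,.029],[.124,.03,.029],[.034,-.03,.029],[.034,.03,.029]):
    print('expected px',proj(dict(w,T=Tc),X).round(1))
tipx=124
xy=fromblock(-110-tipx,-5);print('pre',xy);print('under',fromblock(-65-tipx,-5));delta(*xy,.117,BY)
E
```

```text
tip in tool mm [120.7   1.2  28.3] x axis [ 1.     0.009 -0.022]
expected px [214.4   8.2]
expected px [333.    8.3]
expected px [222.1 182.3]
expected px [325.6 182.3]
pre [ 0.52248017 -0.16081028]
under [ 0.53066027 -0.11656001]
t 5.57 p [ 0.5123 -0.3153  0.1168] yaw 1.6018 tilt [-0.002  0.001 -1.   ] w 0.219 g 60.0 F [ 0.9 -0.1 -1.6]
shift mm now [ 1.541e+02  1.490e+01 -1.000e-01] turn 0.2138 after turn: [ 1.538e+02 -1.810e+01 -1.000e-01]
```

```bash
python3 -m crank '[[[10,0,0,0.05,1],[20,0,0,0.055,1],[22,0,0,0.05,1],[24,0,0,0.052,1],[25,0,0,0,1],[20,-6,0,0,1],[14,-6,0,0,1],[5,-3,0,0,1],[0,0,0,0,1],[0,0,0,0,1]]]' >/dev/null
cat >>h.py <<'E'
def tipto(bx,by,z,yaw=1.395,tip=(121,1.2)):
    X=np.array([np.cos(yaw),np.sin(yaw)]);Y=np.array([X[1],-X[0]])
    xy=fromblock(bx,by)-X*tip[0]/1000-Y*tip[1]/1000;delta(*xy,z,yaw)
def tipnow(tip=(121,1.2)):
    s=ctrl.get_state();M=R.from_rotvec(s['tool_rot']).as_matrix();p=s['position']+M@np.array([tip[0],tip[1],29])/1000;print('tip block',toblock(p).round(1),'z %.1f'%(p[2]*1000))
E
python3 -c "
from h import *
tipto(-115,-5,.040);tipnow()"
```

```text
t 6.40 p [ 0.5138 -0.1757  0.1179] yaw 1.3938 tilt [-0.    -0.001 -1.   ] w 0.224 g 60.0 F [ 0.5  0.3 -1.3]
shift mm now [14.3  5.5 77.9] turn -0.0012 after turn: [14.3  5.5 77.9]
tip block [-129.3    0.3] z 88.8
```

```bash
python3 -m crank '[[[4,2,4,0,1],[6,3,14,0,1],[4,0,22,0,1],[0,0,22,0,1],[0,0,12,0,1],[0,0,4,0,1],[0,0,0,0,1],[0,0,0,0,1]]]' >/dev/null
python3 - <<'E'
from h import *
tipto(-66,-5,.040);tipnow()
w=grab('wrist');s=grab('scene')
a=cv2.resize(s['pixels'][150:290,180:360],(400,311),interpolation=cv2.INTER_CUBIC);b=cv2.resize(w['pixels'],(400,300))
o=np.zeros((311,800,3),np.uint8);o[:,:400]=a;o[:300,400:]=b;cv2.imwrite('pics/c3.png',o[...,::-1])
k=blobs(w,(3,70,60),(25,255,255),(100,0,560,110));print([(x[0],x[1]) for x in k][:3])
E
```

```text
t 7.07 p [ 0.5222 -0.162   0.0406] yaw 1.3940 tilt [ 0.001 -0.    -1.   ] w 0.222 g 60.0 F [ 0.2 -0.5 -1. ]
shift mm now [48.3 -0.   0.6] turn -0.0010 after turn: [48.3  0.   0.6]
tip block [-114.3   -5.4] z 11.6
[(8240.0, array([515.09722896,  66.69650081]))]
```

View pics/c3.png

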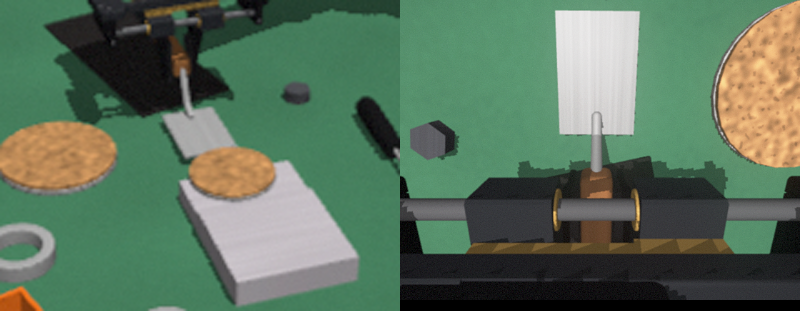

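The scene crop shows the blade (about 200,132) lying just short of the disc's overhanging rim (about 230,172) and in line with it. Next I slide it under.

```bash
python3 -m crank '[[[4,0,0,0,1],[8,0,0,0,1],[10,0,0,0,1],[10,0,0,0,1],[8,0,0,0,1],[5,0,0,0,1],[3,0,0,0,1],[0,0,0,0,1],[0,0,0,0,1]]]' 
python3 -c "
from h import *
tipto(-66,-5,.040);tipnow()"
```

```text
time: 7.92
position: [0.53, -0.1143, 0.04]
tool_rot: [2.408, 2.018, -0.001]
ft_force: [0.3, -0.1, -1.2]
grip_width: 0.226
grip_force: 60.0
t 7.92 p [ 0.53   -0.1143  0.04  ] yaw 1.3950 tilt [-0. -0. -1.] w 0.226 g 60.0 F [ 0.3 -0.1 -1.2]
shift mm now [-0.1  0.8 -0. ] turn 0.0000 after turn: [-0.1  0.8 -0. ]
tip block [-65.9  -4.2] z 10.9
```

```bash
python3 -m crank '[[[0,0,-3,0,1],[0,0,-4,0,1],[0,0,-3,0,1],[0.5,0,-4,0,1],[0.5,0,-4,0,1],[1,0,-7,0,1],[1.8,0,-5,0,1],[2,0,-5,0,1],[2,0,-4,0,1],[0,0,0,0,1]]]' 
python3 - <<'E'
from h import *
tipnow();s=grab('scene')
a=cv2.resize(s['pixels'][130:300,180:360],(600,567),interpolation=cv2.INTER_CUBIC);cv2.imwrite('pics/c4.png',a[...,::-1])
E
```

```text
time: 8.75
position: [0.5322, -0.1059, 0.0802]
tool_rot: [2.406, 2.018, 0.002]
ft_force: [1.3, -0.2, -2.6]
grip_width: 0.223
grip_force: 60.0
tip block [-57.2  -4.9] z 51.2
```

View pics/c4.png

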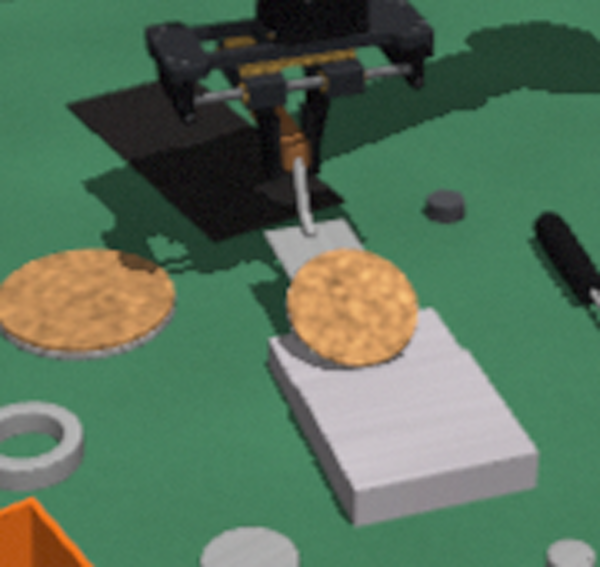

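The disc is tilted about 30° on the blade (centre 352,307), its far rim at the step. I continue the arc.

```bash
python3 -m crank '[[[3,0,-4,0,1],[3,0,-4,0,1],[3.3,0,-4,0,1],[4,0,-3.3,0,1],[4,0,-3,0,1],[4,0,-3,0,1],[4.5,0,-2.2,0,1],[4.7,0,-2,0,1],[4.7,0,-1.6,0,1],[0,0,0,0,1]]]' 
python3 - <<'E'
from h import *
tipnow();s=grab('scene')
a=cv2.resize(s['pixels'][130:300,180:360],(400,378),interpolation=cv2.INTER_CUBIC);cv2.imwrite('pics/c5.png',a[...,::-1])
E
```

```text
time: 9.63
position: [0.538, -0.0699, 0.1066]
tool_rot: [-2.406, -2.02, -0.002]
ft_force: [0.1, -0.7, -1.8]
grip_width: 0.225
grip_force: 60.0
tip block [-20.8  -4. ] z 77.7
```

View pics/c5.png

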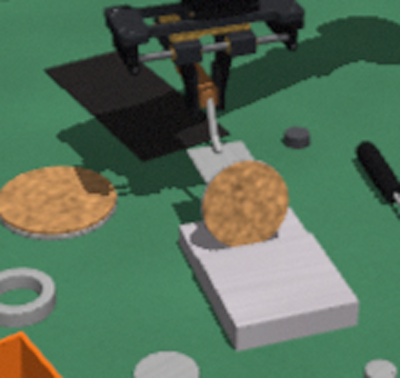

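The disc is nearly upright (centre 245,204). I push it slowly past the balance point.

```bash
python3 -m crank '[[[4,0,-1,0,1],[4,0,-0.5,0,1],[4,0,-0.5,0,1],[3,0,0,0,1],[3,0,0,0,1],[2.5,0,0,0,1],[2.5,0,0,0,1],[2.5,0,0,0,1],[2.5,0,0,0,1],[2,0,0,0,1]]]' 
python3 -m crank '[[[0,0,0,0,1],[0,0,0,0,1],[0,0,0,0,1],[0,0,0,0,1],[0,0,0,0,1],[0,0,0,0,1]]]' 
python3 - <<'E'
from h import *
tipnow();s=grab('scene');t=grab('top')
for d,b in((s,(235,190,345,290)),(t,(215,190,312,250))): print([(x[0],x[1]) for x in blobs(d,(3,70,60),(25,255,255),b)])
a=cv2.resize(s['pixels'][130:300,180:360],(400,378),interpolation=cv2.INTER_CUBIC);b=cv2.resize(t['pixels'][170:280,190:320],(400,338),interpolation=cv2.INTER_CUBIC)
o=np.zeros((378,800,3),np.uint8);o[:,:400]=a;o[:338,400:]=b;cv2.imwrite('pics/c6.png',o[...,::-1])
E
```

```text
time: 10.52
position: [0.5428, -0.042, 0.1081]
tool_rot: [-2.408, -2.018, 0.0]
ft_force: [0.4, -0.9, -0.8]
grip_width: 0.22
grip_force: 60.0
time: 11.02
position: [0.5428, -0.0424, 0.1081]
tool_rot: [2.408, 2.017, -0.0]
ft_force: [0.1, -0.0, -1.4]
grip_width: 0.219
grip_force: 60.0
tip block [ 7.1 -3.8] z 79.1
[]
[]
```

View pics/c6.png

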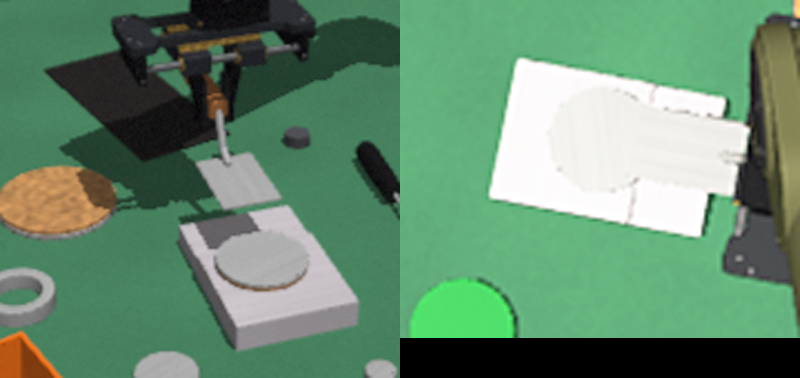

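The disc lies flat on the raised plate, steel side up, cork underneath, centred near crop pixel (602,140) in the top view. The spatula goes back to the mat now.

```bash
python3 -m crank '[[[-6,0,-6,0,1],[-15,0,-6,0,1],[-25,0,-6,0,1],[-35,0,0,0,1],[-35,0,0,-0.06,1],[-35,0,0,-0.06,1],[-35,0,0,-0.06,1],[-30,0,0,-0.05,1],[-15,0,0,0,1],[0,0,0,0,1]]]' >/dev/null
python3 -m crank '[[[-10,0,0,0,1],[-5,0,0,0,1],[0,0,0,0,1]]]' >/dev/null
python3 - <<'E'
from h import *
delta(.519,-.321,.06,1.627)
w=grab('wrist');m=cv2.inRange(w['hsv'],(0,0,0),(180,255,75));cv2.imwrite('pics/w7.png',w['pixels'][...,::-1])
for r in (40,80,120,160): print(r,''.join('#' if v else '.' for v in m[r,150:420:3]))
t=grab('top');s=grab('scene')
b=cv2.resize(t['pixels'][195:275,225:305],(600,600),interpolation=cv2.INTER_CUBIC);cv2.imwrite('pics/t7.png',b[...,::-1])
for p in[(262,215),(245,215),(262,212)]:print(t['pixels'][p[1],p[0]])
E
```

```text
t 12.20 p [ 0.5185 -0.2864  0.1263] yaw 1.6249 tilt [ 0. -0. -1.] w 0.223 g 60.0 F [-0.  -0.5 -0.6]
shift mm now [-34.6  -1.4  66.3] turn -0.0021 after turn: [-34.6  -1.5  66.3]
40 ..........................................................................................
80 .................####.#........................................#..........................
120 ..................###.##........................................#.........................
160 ..................######....................................###...........................
[240 239 234]
[239 238 234]
[239 238 233]
```

View pics/w7.png

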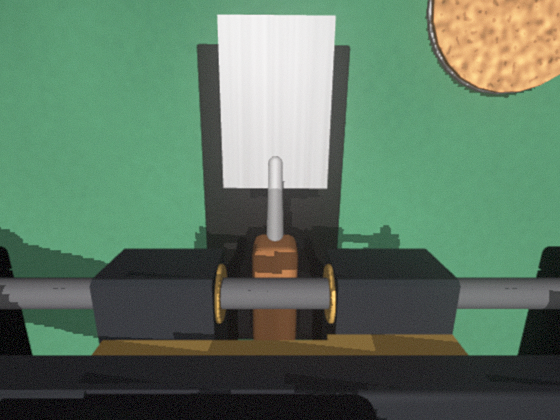

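The wrist view shows the mat's front corners at (198,45) and (349,46), with the blade (219–335 at its front edge) between its long sides.

```bash
python3 - <<'E'
from h import *
w=grab('wrist');a,b,c,d=[plane(w,p,.004) for p in((198,45),(349.5,46),(204.5,180),(342.5,180))]
print(a,b,np.linalg.norm(a-b),c,d);f=(a+b)/2;n=(b-a);print('yaw',np.arctan2(n[1],n[0])+np.pi/2);x=np.array([np.cos(1.618),np.sin(1.618)]);print('centre',f[:2]-x*.135)
E
```

```text
[ 0.45319453 -0.16618024  0.004     ] [ 0.57033803 -0.1603534   0.004     ] 0.11728832211890425 [ 0.45802532 -0.27259905  0.004     ] [ 0.57668069 -0.26603188  0.004     ]
yaw 1.6204963989091596
centre [ 0.51813641 -0.29811645]
```

```bash
python3 -m crank '[[[-10,-0.4,8,0,1],[-14,-0.5,20,0,1],[-10,-0.5,22,0,1],[0,0,18,0,1],[0,0,10,0,1],[0,0,5,0,1],[0,0,3,0,1],[0,0,2,0,1],[0,0,2,0,1],[0,0,0,0,1]]]' 
python3 -c "
from h import *
delta(.519,-.3205,.0345,1.627)"
```

```text
time: 13.23
position: [0.5192, -0.3202, 0.0368]
tool_rot: [2.159, 2.28, 0.0]
ft_force: [-0.2, 0.9, -2.1]
grip_width: 0.222
grip_force: 60.0
t 13.23 p [ 0.5192 -0.3202  0.0368] yaw 1.6253 tilt [ 0.001 -0.001 -1.   ] w 0.222 g 60.0 F [-0.2  0.9 -2.1]
shift mm now [-0.3 -0.2  2.3] turn -0.0017 after turn: [-0.3 -0.2  2.3]
```

```bash
python3 -m crank '[[[0,0,1,0,1],[0,0,1,0,1],[0,0,0.7,0,1],[0,0,0,0,1]]]' 
python3 -m crank '[[[0,0,0,0,0.3],[0,0,0,0,-0.2],[0,0,0,0,-0.2],[0,0,0,0,-0.2],[0,0,0,0,-0.2],[0,0,0,0,-0.2],[0,0,0,0,-0.2],[0,0,0,0,-0.2]]]' 20
```

```text
time: 13.57
position: [0.519, -0.3204, 0.034]
tool_rot: [2.16, 2.28, 0.0]
ft_force: [-0.7, -0.4, 1.5]
grip_width: 0.223
grip_force: 60.0
time: 14.23
position: [0.5186, -0.3202, 0.0334]
tool_rot: [-2.161, -2.281, 0.0]
ft_force: [0.8, -0.7, 0.3]
grip_width: 0.591
grip_force: 0.0
```

```bash
python3 -m crank '[[[0,0,-5,0,-1],[0,0,-15,0,-1],[0,0,-25,0,-1],[0,0,-30,0,-1],[0,0,-30,0,-1],[0,0,-30,0,-1],[0,0,-20,0,-1],[0,0,-5,0,-1],[0,0,0,0,-1],[0,0,0,0,-1]]]' 
python3 - <<'E'
from h import *
w=grab('wrist','w8');t=grab('top','t8');s=grab('scene','s8')
q=max(blobs(w,(0,0,150),(180,60,255),(150,0,420,250)),key=lambda b:b[0])[2];bx=cv2.boxPoints(cv2.minAreaRect(q));print('blade',[plane(w,p,.006).round(4)[:2].tolist() for p in bx])
h=blobs(w,(3,100,60),(22,255,255),(230,100,330,240));print('handle',[(x[0],x[1].round(1),plane(w,x[1],.065).round(4)) for x in h][:2])
# weights: knob tops: crops
a=cv2.resize(t['pixels'][180:300,130:280],(400,320),interpolation=cv2.INTER_CUBIC);b=cv2.resize(s['pixels'][205:355,240:440],(400,300),interpolation=cv2.INTER_CUBIC)
o=np.zeros((620,800,3),np.uint8)
o=np.zeros((320,800,3),np.uint8);o[:,:400]=a;o[:300,400:]=b;cv2.imwrite('pics/c8.png',o[...,::-1])
E
```

```text
time: 15.07
position: [0.5182, -0.32, 0.1927]
tool_rot: [-2.16, -2.28, 0.001]
ft_force: [-0.7, -0.7, -0.1]
grip_width: 0.994
grip_force: 0.0
blade [[0.4838, -0.2006], [0.5432, -0.1974], [0.5522, -0.3089], [0.4872, -0.3124]]
handle [(1390.0, array([275.2, 206.6]), array([ 0.5198, -0.3299,  0.065 ]))]
```

View pics/c8.png

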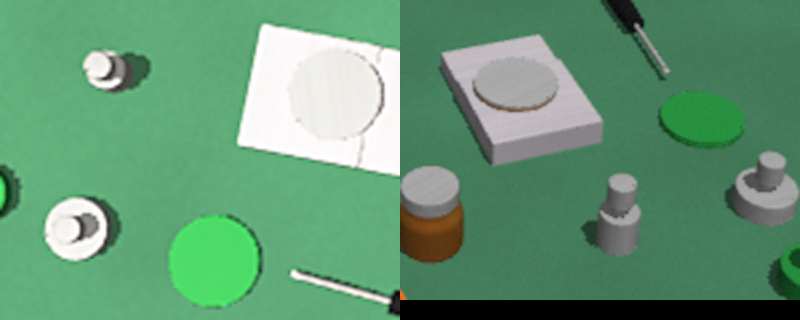

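The crop shows the disc on the plate (left pane, centre 335,93; right pane, about 516,82). The wide weight's knob is at (70,230) left and (771,159) right. That makes 11 pictures viewed, one over the limit of 10, so from here I work from numbers only.

```bash
python3 - <<'E'
from h import *
t=grab('top');s=grab('scene')
ft=lambda u,v:(130+(u+.5)/2.6667-.5,180+(v+.5)/2.6667-.5);fs=lambda u,v:(240+(u-400+.5)/2-.5,205+(v+.5)/2-.5)
for n,a,b,z in(('disc',(335,93),(516,82.5),.036),('knobtop',(68,231),(771,158),.058)):
    X,e=tri((t,ft(*a)),(s,fs(*b)));print(n,X.round(4),'err %.4f'%e,'top@z',plane(t,ft(*a),z).round(4),'scene@z',plane(s,fs(*b),z).round(4))
    if n=='disc':print('block frame',toblock(plane(t,ft(*a),z)))
print('body top@.024',plane(t,ft(77,229),.024).round(4))
for c,r in ((t,(135,245,185,285)),):
    k=blobs(c,(0,0,120),(180,60,255),r)[0];print('wide blob',k[1],cv2.minEnclosingCircle(k[2]))
# edge-based disc: circle fit on gradients in the top image
g=cv2.cvtColor(t['pixels'],cv2.COLOR_RGB2GRAY)[195:235,235:276];g=cv2.resize(g,None,fx=4,fy=4,interpolation=cv2.INTER_CUBIC)
h=cv2.HoughCircles(g,cv2.HOUGH_GRADIENT,1,100,param1=40,param2=8,minRadius=60,maxRadius=76)
if h is not None:
    for x,y,r in h[0][:2]: p=((x+.5)/4-.5+235,(y+.5)/4-.5+195);X=plane(t,p,.036);print('hough',p,r/4,X.round(4),toblock(X))
delta(.44,.30,.2,1.62)
E
```

```text
disc [0.571  0.1042 0.0364] err 0.0010 top@z [0.5719 0.1037 0.036 ] scene@z [0.57   0.1043 0.036 ]
block frame [35.06469934 -5.47253267]
knobtop [0.4385 0.3507 0.0593] err 0.0004 top@z [0.4382 0.3514 0.058 ] scene@z [0.4376 0.3495 0.058 ]
body top@.024 [0.4399 0.3518 0.024 ]
wide blob [157.96751929 265.37190418] ((157.8556365966797, 265.2464904785156), 11.94764232635498)
hough (np.float32(257.0), np.float32(215.0)) 16.825 [0.5707 0.0993 0.036 ] [30.54880585 -5.16687627]
t 15.32 p [ 0.518  -0.3198  0.1919] yaw 1.6249 tilt [-0.002  0.001 -1.   ] w 0.997 g 0.0 F [-0.1 -0.6 -0.3]
shift mm now [623.1 -44.4  -7. ] turn 0.0049 after turn: [622.9 -47.4  -7. ]
```

```bash
python3 -m crank '[[[15,2,0,0,-1],[30,3,0,0,-1],[38,3,0,0,-1],[40,3,0,0,-1],[40,3,0,0,-1],[40,3,0,0,-1],[40,3,0,0,-1],[40,3,0,0,-1],[36,3,0,0,-1],[25,3,0,0,-1]]]' 20 >/dev/null
python3 -m crank '[[[5,2,0,0,-1],[0,0,0,0,-1],[0,0,0,0,-1]]]' >/dev/null
python3 - <<'E'
from h import *
st();w=grab('wrist','w9');pp=proj(w,[.571,.1035,.036]);print('disc pred px',pp, [np.linalg.norm(proj(w,[.571+.045,.1035,.036])-pp)])
hs=w['hsv'];print('px at disc',w['pixels'][int(pp[1]),int(pp[0])])
for dx in range(-90,91,10):
    x=int(pp[0])+dx
    if 0<=x<560: print(dx,w['pixels'][int(pp[1]),x],end=' ')
print()
for dy in range(-90,91,10):
    y=int(pp[1])+dy
    if 0<=y<420: print(dy,w['pixels'][y,int(pp[0])],end=' ')
E
```

```text
t 16.40 p [0.5304 0.0297 0.1931] yaw 1.6253 tilt [-0.001 -0.001 -1.   ] w 0.998 g 0.0 F [-0.4 -0.4 -0.3]
disc pred px [322.76433855 111.88931806] [np.float64(48.982540776582134)]
px at disc [200 196 196]
-90 [ 92 140 113] -80 [ 91 141 112] -70 [227 222 225] -60 [228 222 224] -50 [232 227 230] -40 [204 203 203] -30 [201 198 198] -20 [201 199 196] -10 [203 199 202] 0 [200 196 196] 10 [201 199 199] 20 [196 195 194] 30 [193 193 192] 40 [196 193 191] 50 [221 213 217] 60 [160 175 165] 70 [ 87 139 108] 80 [ 91 140 108] 90 [ 84 136 104] 
-90 [228 224 227] -80 [228 223 225] -70 [228 223 227] -60 [234 228 232] -50 [204 201 201] -40 [205 204 204] -30 [207 206 204] -20 [203 202 201] -10 [207 203 202] 0 [200 196 196] 10 [198 195 196] 20 [198 194 195] 30 [194 193 193] 40 [199 195 196] 50 [218 210 214] 60 [220 212 215] 70 [221 215 220] 80 [218 213 216] 90 [215 205 210]
```

```bash
python3 - <<'E'
from h import *
w=grab('wrist');g=cv2.medianBlur(cv2.cvtColor(w['pixels'],cv2.COLOR_RGB2GRAY),5)
m=cv2.inRange(g,180,208);k=np.zeros_like(m);k[40:185,255:390]=1;m=cv2.morphologyEx(m*k,cv2.MORPH_OPEN,np.ones((5,5)))
c=max(cv2.findContours(m,cv2.RETR_EXTERNAL,cv2.CHAIN_APPROX_NONE)[0],key=cv2.contourArea);e=cv2.fitEllipse(cv2.convexHull(c));print(e)
# rim points on plane z=.036, circle fit
P=np.array([plane(w,p,.036)[:2] for p in cv2.convexHull(c).reshape(-1,2)]);a=np.c_[2*P,np.ones(len(P))];x=np.linalg.lstsq(a,(P**2).sum(1),rcond=None)[0]
print('centre',x[:2],'r',np.sqrt(x[2]+x[:2]@x[:2]),toblock(x[:2]),'rms',np.std(np.linalg.norm(P-x[:2],axis=1)))
delta(.4385,.262,.19,1.62)
E
```

```text
((322.9659423828125, 107.15449523925781), (98.30845642089844, 103.66163635253906), 12.393778800964355)
centre [0.57116139 0.10456054] r 0.045024729281218735 [35.79880974 -4.63104   ] rms 0.0009882222037385059
t 16.50 p [0.5306 0.0281 0.1931] yaw 1.6221 tilt [-0.001 -0.001 -1.   ] w 1.004 g 0.0 F [-1.1 -0.5 -0.6]
shift mm now [238.3 -80.    3. ] turn 0.0021 after turn: [238.1 -80.5   3. ]
```

```bash
python3 -m crank '[[[15,-5,0,0,-1],[30,-10,0,0,-1],[35,-12,0,0,-1],[35,-12,0,0,-1],[35,-12,0,0,-1],[35,-12,0,0,-1],[30,-10,0,0,-1],[18,-6,0,0,-1],[5,-1,0,0,-1],[0,0,0,0,-1]]]' >/dev/null
python3 -m crank '[[[0,0,0,0,-1],[0,0,0,0,-1]]]' >/dev/null
python3 - <<'E'
from h import *
s=st();w=grab('wrist','w10')
for n,X in dict(knobtop=[.4385,.351,.058],bodytop=[.4385,.351,.024]).items(): print(n,proj(w,X).round(1))
pp=proj(w,[.4385,.351,.04]).astype(int)
m=cv2.inRange(w['hsv'],(0,0,130),(180,50,255));
for y in range(max(0,pp[1]-70),pp[1]+71,7): print(y,''.join('#' if v else '.' for v in m[y,max(0,pp[0]-70):pp[0]+70:3]))
g=cv2.cvtColor(w['pixels'],cv2.COLOR_RGB2GRAY)
print(max(0,pp[0]-70));
for y in range(max(0,pp[1]-70),pp[1]+71,10): print(y,g[y,max(0,pp[0]-70):pp[0]+70:7].tolist())
delta(.4385,.351,.19,1.62)
E
```

```text
t 17.50 p [0.439  0.2612 0.1931] yaw 1.6213 tilt [-0.    -0.001 -1.   ] w 1.003 g 0.0 F [ 0.2 -0.7  0.3]
knobtop [278.7  89.6]
bodytop [278.2  91.4]
20 ...............................................
27 ...............................................
34 ...............................................
41 ...............................................
48 ...............................................
55 .....................#######...................
62 .................###############...............
69 ...............###################.............
76 ..............#####################............
83 ..............#####################............
90 ..............#####################............
97 ..............##############..#####............
104 ...............#######........####.............
111 .................######.....####...............
118 .....................#######...................
125 ...............................................
132 ...............................................
139 ...............................................
146 .......................
[... 1166 characters left out ...]
21]
120 [122, 119, 119, 117, 112, 119, 117, 117, 81, 77, 120, 106, 72, 79, 118, 120, 119, 119, 123, 120]
130 [116, 119, 116, 122, 120, 118, 114, 121, 116, 116, 119, 115, 119, 121, 119, 118, 120, 125, 117, 118]
140 [119, 115, 115, 120, 117, 118, 116, 119, 115, 118, 116, 115, 117, 119, 117, 118, 114, 119, 119, 115]
150 [120, 120, 115, 119, 114, 115, 113, 114, 116, 116, 114, 120, 115, 118, 119, 115, 115, 117, 119, 119]
160 [118, 112, 116, 117, 116, 114, 116, 117, 115, 115, 109, 116, 115, 117, 119, 113, 116, 116, 118, 119]
t 17.55 p [0.439  0.2612 0.1931] yaw 1.6211 tilt [-0.    -0.001 -1.   ] w 1.002 g 0.0 F [ 0.2  0.3 -0.3]
shift mm now [89.7  4.   3.1] turn 0.0011 after turn: [89.7  3.9  3.1]
```

```bash
python3 - <<'E'
from h import *
w=grab('wrist');m=cv2.inRange(w['hsv'],(0,0,150),(180,50,255));k=np.zeros_like(m);k[40:135,230:330]=1
h=cv2.convexHull(cv2.findNonZero(m*k)).reshape(-1,2)
P=np.array([plane(w,p,.024)[:2] for p in h]);a=np.c_[2*P,np.ones(len(P))];x=np.linalg.lstsq(a,(P**2).sum(1),rcond=None)[0]
print('centre',x[:2],'r',np.sqrt(x[2]+x[:2]@x[:2]),'rms',np.std(np.linalg.norm(P-x[:2],axis=1)))
delta(x[0],x[1],.031,1.62)
E
```

```text
centre [0.43989712 0.35451104] r 0.029250232292140195 rms 0.00011848633995015165
t 17.60 p [0.4389 0.2615 0.1932] yaw 1.6214 tilt [-0.    -0.001 -1.   ] w 0.999 g 0.0 F [0.1 0.7 0.6]
shift mm now [ 93.    5.7 162.1] turn 0.0014 after turn: [ 93.    5.6 162.1]
```

```bash
python3 -m crank '[[[15,1,0,0,-1],[30,2,0,0,-1],[30,2,5,0,-1],[17,0.4,20,0,-1],[0,0,30,0,-1],[0,0,30,0,-1],[0,0,30,0,-1],[0,0,20,0,-1],[0,0,10,0,-1],[0,0,0,0,-1]]]' 35 >/dev/null
python3 -m crank '[[[0,0,8,0,-1],[0,0,4,0,-1],[0,0,0,0,-1]]]' 
python3 -c "
from h import *
delta(.4396,.3535,.031,1.62)"
```

```text
time: 18.68
position: [0.4389, 0.3554, 0.0367]
tool_rot: [2.161, 2.28, 0.001]
ft_force: [-0.0, -0.4, -0.8]
grip_width: 1.002
grip_force: 0.0
t 18.68 p [0.4389 0.3554 0.0367] yaw 1.6243 tilt [ 0.001  0.    -1.   ] w 1.002 g 0.0 F [-0.  -0.4 -0.8]
shift mm now [-1.9  0.6  5.7] turn 0.0043 after turn: [-1.9  0.6  5.7]
```

```bash
python3 -m crank '[[[-1.5,0.6,4,0,-1],[0,0,1,0,0],[0,0,0,0,1],[0,0,0,0,1],[0,0,0,0,1],[0,0,0,0,1],[0,0,0,0,1],[0,0,0,0,1],[0,0,0,0,1],[0,0,0,0,1]]]' 35
python3 -m crank '[[[0,0,0,0,1],[0,0,0,0,1],[0,0,0,0,1],[0,0,0,0,1],[0,0,0,0,1],[0,0,0,0,1]]]' 35
```

```text
time: 19.52
position: [0.4391, 0.354, 0.0314]
tool_rot: [2.161, 2.281, -0.0]
ft_force: [-0.4, 0.3, -0.5]
grip_width: 0.402
grip_force: 0.0
time: 20.02
position: [0.4394, 0.3541, 0.0314]
tool_rot: [2.161, 2.28, 0.001]
ft_force: [2.2, 0.3, -2.0]
grip_width: 0.29
grip_force: 35.0
```

```bash
python3 -m crank '[[[0,0,-3,0,1],[0,0,-6,0,1],[0,0,-14,0,1],[0,0,-22,0,1],[0,0,-25,0,1],[0,0,-22,0,1],[0,0,-14,0,1],[0,0,-4,0,1],[0,0,0,0,1],[0,0,0,0,1]]]' 35
python3 -c "
from h import *
delta(.571,.1045,.14,1.62)"
```

```text
time: 20.85
position: [0.4387, 0.3533, 0.1406]
tool_rot: [2.161, 2.28, -0.002]
ft_force: [1.1, -0.3, -5.8]
grip_width: 0.286
grip_force: 35.0
t 20.85 p [0.4387 0.3533 0.1406] yaw 1.6247 tilt [-0.001 -0.001 -1.   ] w 0.286 g 35.0 F [ 1.1 -0.3 -5.8]
shift mm now [-255.6  118.7    0.8] turn 0.0047 after turn: [-255.   119.9    0.8]
```

```bash
python3 -m crank '[[[-8,4,0,0,1],[-18,8,0,0,1],[-28,13,0,0,1],[-34,16,0,0,1],[-34,16,0,0,1],[-34,16,0,0,1],[-34,16,0,0,1],[-28,13,0,0,1],[-20,10,0,0,1],[-10,5,0,0,1]]]' >/dev/null
python3 -m crank '[[[-5,1.5,0,0,1],[-2,0,0,0,1],[0,0,0,0,1],[0,0,0,0,1]]]' 
python3 -c "
from h import *
delta(.571,.1045,.0674,1.62)"
```

```text
time: 22.02
position: [0.5701, 0.1081, 0.1413]
tool_rot: [-2.156, -2.283, -0.0]
ft_force: [-0.3, 0.8, -5.8]
grip_width: 0.289
grip_force: 35.0
t 22.02 p [0.5701 0.1081 0.1413] yaw 1.6281 tilt [-0.001  0.001 -1.   ] w 0.289 g 35.0 F [-0.3  0.8 -5.8]
shift mm now [-3.7  0.7 73.9] turn 0.0081 after turn: [-3.7  0.7 73.9]
```

```bash
python3 -m crank '[[[-2,0.7,4,0,1],[-1.5,0,12,0,1],[0,0,16,0,1],[0,0,14,0,1],[0,0,10,0,1],[0,0,6,0,1],[0,0,4,0,1],[0,0,2,0,1],[0,0,0,0,1],[0,0,0,0,1]]]' 
python3 -c "
from h import *
delta(.571,.1045,.0674,1.62)"
```

```text
time: 22.85
position: [0.5726, 0.1025, 0.0739]
tool_rot: [2.16, 2.28, 0.001]
ft_force: [1.2, -0.6, -5.0]
grip_width: 0.287
grip_force: 35.0
t 22.85 p [0.5726 0.1025 0.0739] yaw 1.6249 tilt [ 0.001  0.    -1.   ] w 0.287 g 35.0 F [ 1.2 -0.6 -5. ]
shift mm now [ 2.1 -1.5  6.5] turn 0.0049 after turn: [ 2.1 -1.5  6.5]
```

```bash
python3 -m crank '[[[1.5,-1,0,0,1],[0,0,1,0,1],[0,0,1,0,1],[0,0,1,0,1],[0,0,1,0,1],[0,0,0.5,0,1],[0,0,0,0,1],[0,0,0,0,1]]]' 
python3 -c "
from h import *
delta(.571,.1045,.0674,1.62)"
```

```text
time: 23.52
position: [0.571, 0.1037, 0.0689]
tool_rot: [-2.161, -2.281, 0.0]
ft_force: [0.5, -0.2, -5.2]
grip_width: 0.281
grip_force: 35.0
t 23.52 p [0.571  0.1037 0.0689] yaw 1.6248 tilt [-0. -0. -1.] w 0.281 g 35.0 F [ 0.5 -0.2 -5.2]
shift mm now [0.8 0.  1.5] turn 0.0048 after turn: [0.8 0.  1.5]
```

```bash
python3 -m crank '[[[0.4,0,0.5,0,1],[0,0,0.5,0,1],[0,0,0,0,1],[0,0,0,0,1]]]' 
python3 -m crank '[[[0,0,0.5,0,1],[0,0,0,0,1],[0,0,0,0,1]]]'
```

```text
time: 23.85
position: [0.571, 0.1042, 0.0679]
tool_rot: [-2.161, -2.281, 0.0]
ft_force: [0.2, 0.2, -5.2]
grip_width: 0.287
grip_force: 35.0
time: 24.1
position: [0.5711, 0.1042, 0.0674]
tool_rot: [2.161, 2.281, 0.0]
ft_force: [0.1, 0.2, -6.2]
grip_width: 0.287
grip_force: 35.0
```

```bash
python3 -m crank '[[[0,0,0.5,0,1],[0,0,0,0,1],[0,0,0,0,1]]]' 
python3 -m crank '[[[0,0,0.5,0,1],[0,0,0,0,1],[0,0,0,0,1]]]'
```

```text
time: 24.35
position: [0.5711, 0.1042, 0.0674]
tool_rot: [2.16, 2.28, -0.0]
ft_force: [-2.2, 0.1, -0.2]
grip_width: 0.289
grip_force: 35.0
time: 24.6
position: [0.5711, 0.1042, 0.0674]
tool_rot: [2.16, 2.28, -0.001]
ft_force: [-3.3, -2.1, 5.4]
grip_width: 0.288
grip_force: 35.0
```

It is in contact. I relieve the small press, release and withdraw.

```bash
python3 -m crank '[[[0,0,-0.4,0,1],[0,0,0,0,0.4],[0,0,0,0,0],[0,0,0,0,-0.5],[0,0,0,0,-1],[0,0,0,0,-1],[0,0,0,0,-1],[0,0,0,0,-1],[0,0,0,0,-1],[0,0,0,0,-1]]]' 10
python3 -m crank '[[[0,0,-4,0,-1],[0,0,-10,0,-1],[0,0,-20,0,-1],[0,0,-25,0,-1],[0,0,-30,0,-1],[0,0,-30,0,-1],[-10,0,-15,0,-1],[-25,0,0,0,-1],[-35,0,0,0,-1],[-35,0,0,0,-1]]]'
python3 -m crank '[[[-30,0,0,0,-1],[-20,0,0,0,-1],[-5,0,0,0,-1],[0,0,0,0,-1],[0,0,0,0,-1]]]'
python3 - <<'E'
from h import *
w=grab('wrist','w11');t=grab('top','t11')
st();hs=w['hsv'];g=cv2.medianBlur(cv2.cvtColor(w['pixels'],cv2.COLOR_RGB2GRAY),3)
for n,X in dict(disc=[.571,.1045,.036],wbody=[.571,.1045,.060],knob=[.571,.1045,.094]).items(): print(n,proj(w,X).round(1),proj(t,X).round(1))
p=proj(w,[.571,.1045,.05]).astype(int);print(p)
for y in range(max(0,p[1]-60),min(230,p[1]+61),8): print(y,g[y,max(0,p[0]-70):p[0]+71:7].tolist())
for n,b in(('narrow',(150,190,190,220)),('blade',(355,215,410,260))): print(n,[(x[0],x[1].round(1)) for x in blobs(t,(0,0,120),(180,60,255),b)][:1])
E
```

```text
time: 25.43
position: [0.5711, 0.1042, 0.0668]
tool_rot: [2.161, 2.281, 0.0]
ft_force: [0.3, 0.5, 0.1]
grip_width: 0.816
grip_force: 0.0
time: 26.27
position: [0.5771, -0.0005, 0.2027]
tool_rot: [2.155, 2.282, 0.002]
ft_force: [0.7, -1.1, 0.0]
grip_width: 1.005
grip_force: 0.0
time: 26.68
position: [0.5797, -0.0541, 0.2014]
tool_rot: [-2.159, -2.282, -0.002]
ft_force: [0.4, 0.3, 0.6]
grip_width: 0.998
grip_force: 0.0
t 26.78 p [ 0.5797 -0.0529  0.2013] yaw 1.6282 tilt [ 0.001  0.001 -1.   ] w 0.998 g 0.0 F [ 0.6 -0.4  0. ]
disc [273.8   7.7] [255.  214.9]
wbody [273.8  -0.8] [254.6 213.9]
knob [273.7 -15.7] [253.9 212.3]
[273   2]
0 [230, 231, 231, 220, 221, 190, 221, 217, 138, 202, 205, 204, 83, 219, 211, 212, 211, 212, 228, 228, 123]
8 [230, 231, 233, 218, 220, 191, 213, 212, 215, 85, 84, 81, 122, 216, 211, 209, 214, 213, 229, 228, 123]
16 [231, 230, 229, 218, 221, 222, 217, 218, 220, 125, 123, 121, 122, 154, 213, 120, 212, 212, 226, 138, 123]
24 [230, 232, 236, 233, 221, 221, 137, 215, 212, 157, 125, 124, 123, 213, 203, 143, 211, 198, 225, 117, 124]
32 [229, 229, 230, 231, 221, 221, 168, 99, 217, 216, 214, 204, 209, 186, 120, 143, 210, 226, 225, 127, 125]
40 [231, 231, 128, 149, 225, 220, 221, 126, 95, 85, 112, 94, 81, 124, 124, 212, 155, 227, 196, 125, 125]
48 [229, 229, 233, 234, 233, 133, 221, 221, 150, 127, 127, 128, 126, 139, 216, 134, 227, 227, 122, 128, 128]
56 [229, 228, 233, 235, 234, 232, 136, 200, 217, 219, 219, 215, 217, 218, 133, 226, 225, 228, 127, 127, 126]
narrow [(162.0, array([168.6, 205.5]))]
blade [(138.0, array([399. , 235.9]))]
```

```bash
python3 - <<'E'
from h import *
w=grab('wrist');g=cv2.cvtColor(w['pixels'],cv2.COLOR_RGB2GRAY).astype(int)
print('expect rows disc rim,body top rim,body base',proj(w,[.571,.0595,.036]).round(1),proj(w,[.571,.0745,.060]).round(1),proj(w,[.571,.0745,.036]).round(1))
print('col 274 rows 20-70',g[20:70:2,274].tolist())
print('expect row5: disc L/R',proj(w,[.526,.1045,.036]).round(1),proj(w,[.616,.1045,.036]).round(1),'body L/R',proj(w,[.541,.1045,.06]).round(1),proj(w,[.601,.1045,.06]).round(1))
print('row 4 cols 210-340',g[4,210:340:3].tolist())
E
```

```text
expect rows disc rim,body top rim,body base [271.3  64.7] [272.1  41.7] [272.2  46.7]
col 274 rows 20-70 [123, 128, 125, 127, 125, 117, 148, 217, 214, 214, 190, 94, 86, 101, 126, 125, 127, 121, 205, 220, 218, 224, 135, 135, 137]
expect row5: disc L/R [222.2   5.7] [325.7  12.4] body L/R [236.6  -1.7] [311.5   3.1]
row 4 cols 210-340 [231, 231, 230, 231, 229, 220, 218, 219, 221, 218, 209, 212, 213, 217, 218, 223, 224, 98, 80, 151, 183, 197, 194, 184, 164, 79, 81, 124, 224, 219, 217, 214, 210, 209, 199, 215, 214, 214, 212, 229, 228, 226, 226, 220]
```

The weight's rim and the disc's rim both match a common centre to within about 1 mm. The spatula's blade, measured after I let it go, was within about 1 mm of target. I'm handing in.

```bash
python3 -c "
from bench import job
print(job.close_job())"
```

```text
the job is handed in; nothing more can be done
None
```

The job is handed in at about 27 s of robot time, with no verdict returned: the disc was turned over with the cork underneath, the spatula laid back on the mat, and the wide weight set within about 1 mm of the disc's centre, though I viewed 11 pictures, one over the limit of 10.

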